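Put the stylus brush away and hold the headshell up for a look at its stylus

ROBOT

A 6-joint arm with a two-finger parallel gripper is mounted at the origin on the work surface. World frame = base frame: x ahead of the robot, y to its left, z up, the work surface at z = 0. Lengths are in m, angles in rad, forces in N, time in s.
With the tool pointing down it reaches from about 0.275 to 0.75 m from the base axis. Payload 10.2 kg.
Tool frame: the origin (TCP) lies at the very end of the fingers, on their centre line; the grasp point (between the pads) lies r.grip_point_offset behind it (r.grip_point_offset is the distance from the TCP to the grasp point, in m); z points along the fingers, y is the line along which they close (so a half turn about z gives the same grasp; the last joint's range is limited). The gripper opens to 85 mm and grips with 20 to 120 N. Pads are 22 mm wide; open, the fingers measure 114 mm over their backs; the gripper's body (76 mm by 85 mm) begins 54 mm behind the grasp point. The pads swing forward as they close: fully open they stand 13 mm farther back than shut.
Start: joints at [-1.403, 0.313, 1.498, -0, 1.331, -0.223], TCP at [0.2, -0.485, 0.231] pointing down, gripper open.
Joint ranges: [-2.94, 2.94], [-0.97, 2.17], [0.19, 2.56], [-1.23, 4.37], [0.02, 3.11], [-2.88, 2.88]. Speed limits (rad/s): [2.39, 2.39, 3.01, 3.14, 3.14, 3.14].

INTERFACE

Orientations are given as a rotation vector (axis times angle).
In Python, from workcell import r, grab_frame gives the robot as it stands. The module is installed in compiled form; this text tells all that it offers.
- The arm moves only by the tool jog_arm, never from a script. Its argument "steps" is a list that holds one entry, the list of rows, each a list of 7 numbers: the opening in per cent of the stroke, from 0 (shut) to 100 (fully open), then the shift along the tool's x, y, z each as a share of 750 mm, from -1 to 1, then the turn, a rotation vector about the tool's x, y, z each as a share of 2 rad, from -1 to 1. A call has 1 to 8 rows; each row is the pose to reach, as a shift and turn from the pose commanded when the call began, along the tool's axes at that moment; what a row does not reach only later rows make up. A row lasts 1/12 s, in which the tool goes at most 41.7 mm and 7.16 degrees, less where a joint would pass 70% of its speed; a pose out of reach is approached as far as the arm can. A call with a number of a shift or a turn outside -1 to 1 is refused whole. A call with a gripper value outside its range is refused whole. The fingers move at their own pace and stop on an object; the grip force is fixed at half the most. Time passes only in rows, so rows that repeat a pose let the fingers close. It gives the time, the measured TCP pose, the force, the opening and the grip force at its end, in the units of the state.
- r.state(): the state, without advancing time (a new reading comes with each control period).
- grab_frame(name): name is "scene" or "top" or "wrist"; returns a dict with "img" (384x512x3 uint8, blue, green, red), "intrinsics" (3x3 intrinsics, pixels), "extrinsics" (4x4, takes a point from camera to world coordinates); the wrist camera has in their place "tool_from_camera" (4x4, takes a point from camera to tool coordinates, whose origin is the TCP and whose axes are the flange's). Camera axes: x right, y down, z forward; pixel columns grow to the right and rows downward; lengths in m; the calibration is good to about 2 mm. The wrist camera is an equidistant fisheye: a pixel r from the principal point sees the ray r / f radians off the axis. A picture is of the moment at which its call begins: read the wrist's pose just before it. There is no depth.
- r.finish_job(): hands the job in; it is judged then, once.
The state is a dict: "clock": time; "joint_pos": joint angles; "qvel": joint speeds; "tau": joint torques, N m; "ee_pos": TCP position; "orientation": TCP orientation; "contact_force": force on the tool from outside, world axes, zero at the start; "wrist_torque": the same for the moment, N m; "grip_width": finger opening in m; "finger_force": force on a finger pad.
Only numpy, scipy, OpenCV 4.12 (cv2) and the standard library are available. Lean on these libraries where they do the work, as an engineer would, in place of code of your own. Each camera call takes 0.05 s, during which the arm holds its last target. There are 200 camera calls.

TASK

The stylus has just been brushed: hang the red stylus brush by its steel ring on the one empty hook of the pegboard and let go, so that it hangs freely with its bristles down. Then draw the aluminium headshell up out of its wooden stand, turn it over until it lies level with its stylus side facing up, and finish while still holding it like that, still and at least 15 cm above the shelf, so that the tip can be inspected. Never touch the stylus itself, and leave the other headshells and everything else standing where they are.

Things in the scene. Friction and masses are not known exactly. Their poses are not given: they have to be found in the camera images.
- brush_center (a point): Middle of the loose stylus brush, lying flat, 6 mm above its underside: red handle 80 mm long, 14 wide (y), 12 thick (z), its middle 5 mm towards -x; steel hanging ring at the -x end, aluminium ferrule and black bristle block (18 mm wide) at the +x end; 140 mm in all, about 35 g, balanced within 5 mm of here. x points along it to the bristles, z up as it lies.
- brush_eye (a point): Centre of the brush's hanging ring, 59 mm from brush_center towards -x. Round steel wire 6 mm thick, hole 18 mm across, ring flat in the plane of the handle (hole axis = the brush's z). Axes as brush_center.
- hook: The empty steel hook (fixed; the three hooks swap places, 80 mm apart). Wire 5 mm thick. Origin: on the wire's centre line where it leaves the board's front, 190 mm above the shelf. The wire runs level 60 mm along -x, out of the board, then turns up; y along the board, z up. A ring lowered over the upturned end and let go stays on and swings down until the brush hangs below the wire.
- hook_tip (a point): Top of the hook's upturned end, which stands upright 62 mm out from the board and rises to 26.5 mm above the centre line of the level wire. Axes as the hook.
- hook_driver: Hook like the empty one with a yellow cartridge screwdriver hanging on it 50 mm out from the board (16 mm thick, reaching 116 mm below the wire), fixed. Axes and origin as the hook.
- hook_gauge: Hook like the empty one with a flat aluminium alignment gauge hanging on it 50 mm out from the board (24 mm wide, reaching 121 mm below the wire), fixed. Axes and origin as the hook.
- board: Pegboard of birch plywood, fixed, upright: 300 mm wide, 10 mm thick, top at 285 mm, on an oak foot 95 mm deep and 18 mm high. Origin: under its middle, on the shelf; its front and its hooks face -x of this frame, y runs along it, z up.
- headshell_center (a point): The headshell to take: aluminium, blue cartridge, standing nose up in a socket (the three swap sockets). Plate 20 mm wide (y), x -4 to +2 mm, z -23 to +23 mm from here; cartridge 16.5 mm wide, x +2 to +18, z -13 to +15. Point: on the plug's axis, 31 mm above the stand. Plug 8 mm thick, 13 mm long, loose fit, not locked. z to the nose, x to the stylus side. Finger lift at the nose. 26 g.
- headshell_stylus: The fragile stylus on the aluminium headshell's cartridge: white holder 8 mm wide, 12 mm tall, with a thin steel cantilever. This point: middle of the holder, 19.5 mm along the headshell's x and 7 mm towards the nose from headshell_center; the cantilever ends 6 mm farther along x. Axes as the headshell.
- stand: Headshell stand: dark wooden block, fixed, 60 mm (x) by 220 mm (y) by 40 mm high with three sockets 75 mm apart along y, 16 mm deep. Origin: under its middle, on the shelf. z up; the stylus sides face about +x of this frame.
- black_a_center (a point): Black headshell with a grey cartridge and red stylus, in one of the other two sockets of the stand. Same shape and axes as the aluminium one; this is its middle, 31 mm above the stand's top. Leave it alone.
- black_b_center (a point): Black headshell with a black cartridge and yellow stylus, in one of the other two sockets of the stand. Same shape and axes as the aluminium one; this is its middle, 31 mm above the stand's top. Leave it alone.
- mug_center (a point): Blue ceramic mug with a handle, 82 mm across, 92 mm high, upright; middle of it, 46 mm up. Leave it alone.
- weight_center (a point): Chrome record weight, 76 mm across, 36 mm high; its middle, 18 mm up. Leave it alone.
- cap_center (a point): Orange plastic spindle cap (centre adapter), 38 mm across, 16 mm high; its middle, 8 mm up. Leave it alone.
- cleaner_center (a point): Small amber bottle of stylus cleaner, 34 mm across, 75 mm high; its middle, 37 mm up. Leave it alone.

How it is judged:
On the way, in this order (a step that is already met when the one before it is completed fails the run):
1. the brush hangs by its ring on the empty hook, bristles down, let go (x of brush_eye in the frame of hook between -0.07 and -0.004 m and y of brush_eye in the frame of hook between -0.012 and 0.012 m and z of brush_eye in the frame of hook between -0.016 and 0.004 m and angle between brush_eye's own x axis and vertical above 2.75 rad and contact force between the fingers and brush below 0.05 N and linear speed of brush below 0.1 m/s), for 0.2 s.
2. the aluminium headshell is drawn out of its socket in the gripper (z of headshell_center in the frame of stand above 0.088 m and contact force between the fingers and headshell above 0.3 N), for 0.1 s.
At the end, for the whole second after the job is handed in: Brush hangs on the empty hook by its ring (ring centre within 12 mm sideways, -16 to +4 mm in height of the wire), bristles down within 22 degrees, untouched, still. Gripper holds the headshell alone, still, its middle over 0.15 m up, stylus side up within 20 degrees (height (world z) of headshell_center above 0.15 m and angle between headshell_center's own x axis and vertical below 0.35 rad and contact force between the fingers and headshell above 0.5 N and contact force between headshell and stand below 0.02 N and contact force between headshell and board below 0.02 N and linear speed of headshell below 0.03 m/s and angular speed of headshell below 0.3 rad/s and linear speed of brush below 0.05 m/s and x of brush_eye in the frame of hook between -0.07 and -0.004 m and y of brush_eye in the frame of hook between -0.012 and 0.012 m and z of brush_eye in the frame of hook between -0.016 and 0.004 m and angle between brush_eye's own x axis and vertical above 2.75 rad and contact force between the fingers and brush below 0.05 N); the arm keeps its last pose, push and grip.
It fails at once if a black headshell is moved more than 15 mm (distance of any of black_a_center, black_b_center from where it was at the start of the episode above 0.015 m).
It fails at once if the mug, record weight, spindle cap or cleaner bottle is moved more than 25 mm (distance of any of mug_center, weight_center, cap_center, cleaner_center from where it was at the start of the episode above 0.025 m).
It fails at once if the stylus of the aluminium headshell is touched (more than 0.3 N) (contact force between headshell_stylus and anything else above 0.3 N).
It also fails if it takes over 64 s, if anything falls off the work surface, if the arm or the gripper's body presses on something with over 40 N, if the wrist force passes 120 N, or if a joint passes its speed limit or range.

## Working session

There is one attempt and no reset: what is moved stays moved. The work goes in short steps, Python scripts to look and compute and a tool call to move; the robot and the scene stay as the last step left them, time stands still between calls to the robot, and variables do not carry over. Pictures are saved under pics/ and viewed, at most 10 in all, crops included, and the job is handed in when it is done.

Besides the shell and the picture viewer there is one more tool, called after "Request:" by a JSON object that holds its "fn" and its "kwargs". jog_arm: Moves the arm, as the interface text tells. Its arguments: {"type":"object","properties":{"steps":{"type":"array"}},"required":["steps"]}

```bash
mkdir -p pics
python3 - <<'E'
from workcell import r, grab_frame
import cv2,numpy as np
print(r.state(), r.grip_point_offset)
for n in ("scene","top"):
    f=grab_frame(n); cv2.imwrite(f"pics/{n}0.png",f["img"]); np.savez(f"pics/{n}0.npz",**f)
    print(n,f["intrinsics"].round(1).tolist(),f["extrinsics"].round(3).tolist())
f=grab_frame("wrist"); print({k:np.round(v,3).tolist() for k,v in f.items() if k!="img"})
E
```

```text
{'clock': 0.0, 'joint_pos': array([-1.40340503e+00,  3.13456249e-01,  1.49848004e+00, -1.57432886e-05,
        1.33101249e+00, -2.23393985e-01]), 'qvel': array([-0.00032016,  0.00014182, -0.00036872,  0.00052708, -0.0009768 ,
        0.00153885]), 'tau': array([-4.43851977e-04, -4.12268078e+01, -2.59740704e+01, -2.56997337e-04,
        4.15067916e-03, -1.18862795e-05]), 'ee_pos': array([ 0.19992081, -0.48514521,  0.23071572]), 'orientation': array([-3.08048154e+00, -6.09688122e-01, -3.56165973e-05]), 'contact_force': array([ 0.31878885,  0.15053373, -0.40155829]), 'wrist_torque': array([ 0.04722523,  0.04177024, -0.01437191]), 'finger_force': 0.0, 'grip_width': 0.08541696269017206} 0.0187
scene [[356.9, 0.0, 248.8], [0.0, 356.9, 194.9], [0.0, 0.0, 1.0]] [[-0.086, 0.689, -0.719, 1.209], [0.996, 0.063, -0.059, 0.035], [0.005, -0.722, -0.692, 0.833], [0.0, 0.0, 0.0, 1.0]]
top [[476.7, 0.0, 265.9], [0.0, 476.7, 192.0], [0.0, 0.0, 1.0]] [[0.018, -0.982, 0.188, 0.225], [-1.0, -0.021, -0.015, -0.023], [0.018, -0.188, -0.982, 1.551], [0.0, 0.0, 0.0, 1.0]]
{'intrinsics': [[297.319, 0.0, 257.146], [0.0, 297.319, 191.242], [0.0, 0.0, 1.0]], 'tool_from_camera': [[0.0, -0.962, -0.274, 0.069], [1.0, 0.001, -0.001, -0.001], [0.001, -0.274, 0.962, -0.142], [0.0, 0.0, 0.0, 1.0]]}
```

View pics/scene0.png

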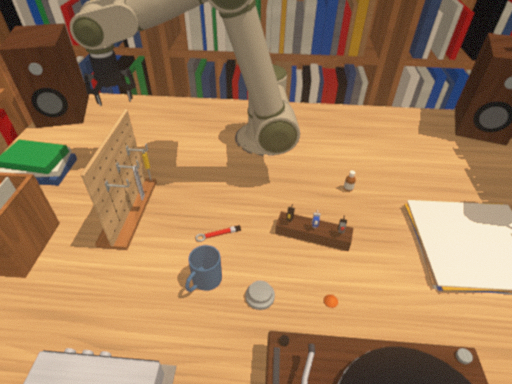

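View pics/top0.png

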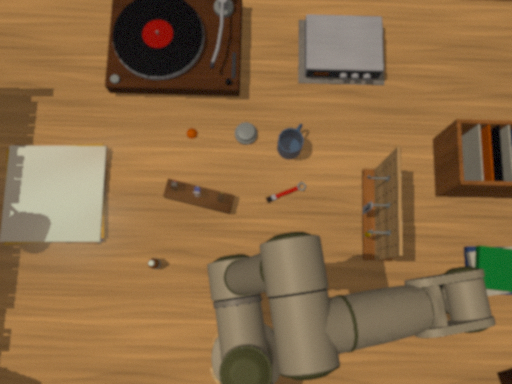

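The scene view shows the pegboard at (120,185), brush at (218,234) with its ring left, and the stand at (315,230) with the blue headshell in the middle. In the top view, the brush runs from the ring (302,186) to the bristles (268,199), with the hooks at (378,178), (375,207) and (380,233). I'll enlarge these.

```bash
cat > h.py <<'E'
import numpy as np,cv2
from scipy.spatial.transform import Rotation as R
def load(n): return dict(np.load(f"pics/{n}.npz"))
def ray(f,uv):
    d=np.linalg.inv(f["intrinsics"])@np.array([*uv,1.]); E=f["extrinsics"]; return E[:3,3],E[:3,:3]@d
def plane(f,uv,z):
    o,d=ray(f,uv); return o+d*(z-o[2])/d[2]
def proj(f,p):
    E=f["extrinsics"]; c=E[:3,:3].T@(np.asarray(p)-E[:3,3]); q=f["intrinsics"]@c; return q[:2]/q[2]
def tri(f,a,g,b):
    o,d=ray(f,a); p,e=ray(g,b); s=np.linalg.lstsq(np.c_[d,-e],p-o,rcond=None)[0]
    x,y=o+s[0]*d,p+s[1]*e; return (x+y)/2,np.linalg.norm(x-y)
E
python3 - <<'E'
from h import *
t=load("top0");s=load("scene0")
up=lambda im,k:cv2.resize(im,None,fx=k,fy=k,interpolation=cv2.INTER_CUBIC)
a=up(t["img"][145:265,355:410],5)      # 275x600
b=up(s["img"][105:255,80:165],4)       # 340x600
c=np.zeros((600,620,3),np.uint8); c[:,:275]=a; c[:,280:620]=b
cv2.imwrite("pics/crop1.png",c)
def blob(f,lo,hi,box,n):
    hsv=cv2.cvtColor(f["img"],cv2.COLOR_BGR2HSV); m=cv2.inRange(hsv,lo,hi); k=np.zeros_like(m); x0,y0,x1,y1=box; k[y0:y1,x0:x1]=255
    m&=k; ys,xs=np.nonzero(m); rr=cv2.minAreaRect(np.c_[xs,ys].astype(np.float32)); print(n,len(xs),np.mean(xs).round(1),np.mean(ys).round(1),np.round(rr[0],1),np.round(rr[1],1)); return xs.mean(),ys.mean()
p=blob(t,(0,150,100),(8,255,255),(255,175,315,210),"handle top"); print(plane(t,p,.006))
p=blob(s,(0,150,100),(8,255,255),(190,220,250,245),"handle scene"); print(plane(s,p,.006))
p=blob(t,(110,90,60),(130,255,255),(185,180,215,200),"blue top"); q=blob(s,(110,90,60),(130,255,255),(305,205,330,230),"blue sc"); print(tri(t,p,s,q))
print("stand corners top z=.04", [plane(t,u,.04).round(3).tolist() for u in [(168,179),(238,196),(234,213),(164,197)]])
print("ring", plane(t,(302,186),.006), "brist",plane(t,(268,199),.006))
for n,u in dict(mug=(290,143),weight=(246,133),cap=(192,133),cleaner=(153,263)).items(): print(n,plane(t,u,.03).round(3))
E
```

```text
handle top 86 286.6 191.7 [286.6 191.8] [ 3.7 22.1]
[ 0.52335671 -0.11457732  0.006     ]
handle scene 117 217.5 232.6 [217.4 232.6] [ 4.4 25.2]
[ 0.52173797 -0.11453762  0.006     ]
blue top 0 nan nan [0. 0.] [0. 0.]
blue sc 17 316.0 218.2 [316.  218.5] [3. 4.]
 ** On entry to DLASCL parameter number  4 had an illegal value
 ** On entry to DLASCL parameter number  4 had an illegal value
 ** On entry to DLASCL parameter number  4 had an illegal value
 ** On entry to DLASCL parameter number  4 had an illegal value
 ** On entry to DLASCL parameter number  5 had an illegal value
 ** On entry to DLASCL parameter number  4 had an illegal value
  return _methods._mean(a, axis=axis, dtype=dtype,
  ret = ret.dtype.type(ret / rcount)
<stdin>:10: RuntimeWarning: Mean of empty slice.
Traceback (most recent call last):
  File "h.py", line 11, in tri
    o,d=ray(f,a); p,e=ray(g,b); s=np.linalg.lstsq(np.c_[d,-e],p-o,rcond=None)[0]
                                  ~~~~~~~~~~~~~~~^^^^^^^^^^^^^^^^^^^^^^^^^^^^
numpy.linalg.LinAlgError: SVD did not converge in Linear Least Squares
```

View pics/crop1.png

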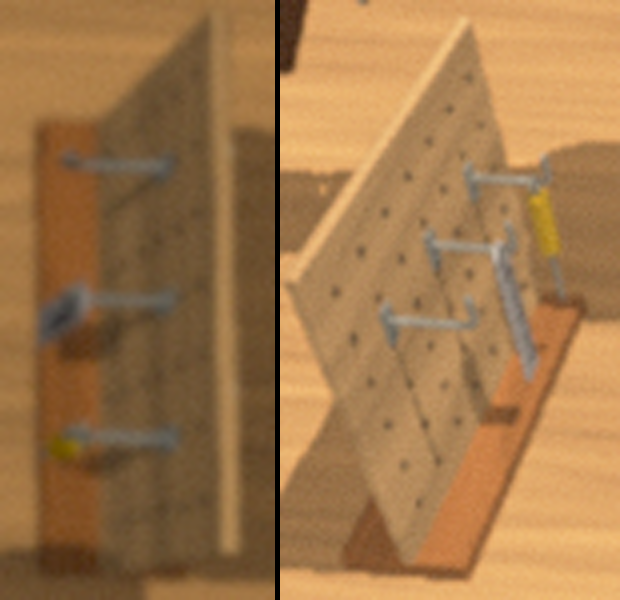

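The empty hook is the one farthest from the robot. Its tip is at about top (368.6,176.8) / scene (128,180), and its base at top (388.6,178.2) / scene (107.5,185.5). The gauge is on the middle hook and the driver on the nearest.

Run:
```python
from h import *
t=load("top0");s=load("scene0")
T=lambda x,y:(x/5+355-.4,y/5+145-.4); S=lambda x,y:((x-280)/4+80-.375,y/4+105-.375)
for n,a,b in [("tip",T(68,159),S(472,300)),("base",T(166,167),S(390,322)),("gauge base",T(166,300),S(433,247)),("driver base",T(168,438),S(472,180))]:
    p,e=tri(t,a,s,b); print(n,p.round(3),e.round(4),"planez",plane(t,a,.2165 if n=="tip" else .19).round(3))
print("board top far/near",plane(t,T(213,12),.285).round(3),plane(t,T(230,553),.285).round(3),"scene",plane(s,S(288,282),.285).round(3),plane(s,S(466,20),.285).round(3))
print("foot front", plane(t,T(38,122),.018).round(3),plane(t,T(38,572),.018).round(3))
print("stand corners top z=.04", [plane(t,u,.04).round(3).tolist() for u in [(168,179),(238,196),(234,213),(164,197)]])
print("ring", plane(t,(302,186),.006), "brist",plane(t,(268,199),.006))
for n,u in dict(mug=(290,143),weight=(246,133),cap=(192,133),cleaner=(153,263)).items(): print(n,plane(t,u,.03).round(3))
print("blue scene z .073",plane(s,(316,218.2),.072))
im=np.zeros((600,800,3),np.uint8)
up=lambda im,k:cv2.resize(im,None,fx=k,fy=k,interpolation=cv2.INTER_CUBIC)
im[:300,:800]=up(t["img"][170:220,155:288],6)[:300,:800] if 0 else cv2.resize(t["img"][170:218,155:283],(800,300),interpolation=cv2.INTER_CUBIC)
im[300:,:]=cv2.resize(s["img"][196:256,262:422][:, :],(800,300),interpolation=cv2.INTER_CUBIC)
cv2.imwrite("pics/crop2.png",im)
```

```text
tip [ 0.534 -0.339  0.211] 0.0011 planez [ 0.533 -0.337  0.216]
base [ 0.536 -0.401  0.188] 0.0009 planez [ 0.535 -0.401  0.19 ]
gauge base [ 0.456 -0.399  0.188] 0.0004 planez [ 0.456 -0.398  0.19 ]
driver base [ 0.376 -0.398  0.188] 0.0005 planez [ 0.376 -0.397  0.19 ]
board top far/near [ 0.602 -0.403  0.285] [ 0.305 -0.402  0.285] scene [ 0.608 -0.407  0.285] [ 0.311 -0.402  0.285]
foot front [ 0.603 -0.364  0.018] [ 0.307 -0.358  0.018]
stand corners top z=.04 [[0.551, 0.272, 0.04], [0.5, 0.044, 0.04], [0.444, 0.055, 0.04], [0.491, 0.281, 0.04]]
ring [ 0.54382381 -0.16543993  0.006     ] brist [ 0.49773126 -0.05352316  0.006     ]
mug [ 0.684 -0.123  0.03 ]
weight [0.715 0.024 0.03 ]
cap [0.711 0.203 0.03 ]
cleaner [0.281 0.305 0.03 ]
blue scene z .073 [0.4972846  0.17253424 0.072     ]
```

View pics/crop2.png

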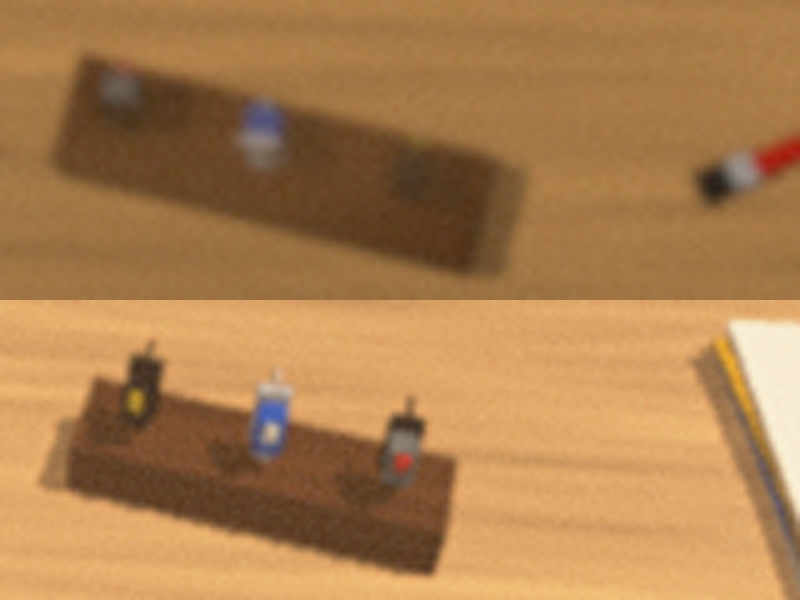

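Blue headshell stands in the middle socket with its stylus side facing away from the robot, and black-b (yellow stylus) is on the robot-right side. Every measured hook, board and stand position fits the given sizes. First I'll work out the brush yaw and the route around the board's end.

```bash
cat >> h.py <<'E'
def Rdown(yaw):  # tool down, tool x at world yaw (deg)
    return R.from_euler("z",yaw,degrees=True)*R.from_euler("x",180,degrees=True)
def go(p,Rt,s=None):
    from workcell import r
    s=s or r.state(); R0=R.from_rotvec(s["orientation"])
    d=R0.inv().apply(np.asarray(p)-s["ee_pos"])/.75; w=(R0.inv()*Rt).as_rotvec()/2
    print("row",d.round(4).tolist(),w.round(4).tolist(),"rows needed",round(max(np.linalg.norm(d)*.75/.0417,np.linalg.norm(w)*2/.125),1))
E
python3 - <<'E'
from h import *
t=load("top0")
hsv=cv2.cvtColor(t["img"],cv2.COLOR_BGR2HSV); m=cv2.inRange(hsv,(0,120,80),(10,255,255)); k=np.zeros_like(m);k[175:210,255:315]=255;m&=k
ys,xs=np.nonzero(m); P=np.array([plane(t,(x,y),.01)[:2] for x,y in zip(xs,ys)]); c=P.mean(0); v=np.linalg.svd(P-c)[2][0]; v*=np.sign(v[1])
yaw=np.degrees(np.arctan2(v[1],v[0])); print("handle",c,yaw,"len",np.ptp((P-c)@v),"center",c+.005*v)
b=c+.005*v
A=[plane(t,u,.04)[:2] for u in [(168.1,178.3),(235,194.8),(230.2,213.2),(163.8,196.4)]]; print(np.round(A,3),np.mean(A,0),"yaw",[np.degrees(np.arctan2(*(A[i]-A[j])[::-1])) for i,j in((0,1),(3,2),(0,3),(1,2))])
go((.2,-.27,.25),Rdown(60)); go((.25,-.22,.22),Rdown(78)); go((b[0],b[1],.15),Rdown(yaw))
E
```

```text
handle [ 0.52272267 -0.11409749] 113.14196663602085 len 0.07637692601532059 center [ 0.52075761 -0.10949982]
[[0.553 0.271]
 [0.503 0.054]
 [0.443 0.067]
 [0.493 0.282]] [0.49809977 0.16848059] yaw [np.float64(77.14699579865469), np.float64(76.86544904167748), np.float64(-9.8834776207019), np.float64(-12.685295106461485)]
row [0.1094, -0.2654, -0.0252] [-0.0004, -0.0003, -0.3282] rows needed 5.3
row [0.1964, -0.3016, 0.0148] [-0.0004, -0.0003, -0.4853] rows needed 7.8
row [0.5863, -0.3002, 0.1083] [-0.0003, -0.0004, -0.7919] rows needed 12.7
```

Request:
{"fn": "jog_arm", "kwargs": {"steps": [[[60,0.109,-0.265,-0.025,0,0,-0.33],[60,0.109,-0.265,-0.025,0,0,-0.33],[60,0.109,-0.265,-0.025,0,0,-0.33],[60,0.109,-0.265,-0.025,0,0,-0.33],[60,0.109,-0.265,-0.025,0,0,-0.4],[60,0.3,-0.302,0.03,0,0,-0.485],[60,0.45,-0.302,0.05,0,0,-0.6],[60,0.586,-0.3,0.108,0,0,-0.792]]]}}

```text
clock: 0.82
ee_pos: [0.3053, -0.2155, 0.2195]
orientation: [2.405, 2.017, -0.0]
contact_force: [0.3, -2.0, 0.4]
grip_width: 0.0515
finger_force: 0.0
```

Run:
```python
from h import *
from workcell import r
s=r.state(); print(s["clock"],s["ee_pos"],s["joint_pos"].round(3),s["contact_force"]); go((.5208,-.1095,.12),Rdown(113))
```

```text
0.8167 [ 0.30525155 -0.21554466  0.21949082] [-0.931 -0.021  1.921 -0.     1.239 -0.756] [ 0.26287284 -1.98064287  0.41776568]
row [0.1896, 0.2581, 0.1328] [0.0008, 0.0014, -0.2883] rows needed 6.2
```

Request:
{"fn": "jog_arm", "kwargs": {"steps": [[[60,0.19,0.258,0.133,0,0,-0.288],[60,0.19,0.258,0.133,0,0,-0.288],[60,0.19,0.258,0.133,0,0,-0.288],[60,0.19,0.258,0.133,0,0,-0.288],[60,0.19,0.258,0.133,0,0,-0.288],[60,0.19,0.258,0.133,0,0,-0.288],[60,0.19,0.258,0.133,0,0,-0.288],[60,0.19,0.258,0.133,0,0,-0.288]]]}}

```text
clock: 1.48
ee_pos: [0.5208, -0.1097, 0.1173]
orientation: [-1.736, -2.615, 0.0]
contact_force: [0.1, 0.4, 0.6]
grip_width: 0.0509
finger_force: 0.0
```

```bash
cat >> h.py <<'E'
def wrist(name):
    from workcell import r,grab_frame
    s=r.state(); f=grab_frame("wrist"); T=np.eye(4); T[:3,:3]=R.from_rotvec(s["orientation"]).as_matrix(); T[:3,3]=s["ee_pos"]
    f["extrinsics"]=T@f["tool_from_camera"]; cv2.imwrite(f"pics/{name}.png",f["img"]); np.savez(f"pics/{name}.npz",**f); return s,f
def wray(f,uv):
    K=f["intrinsics"]; x=np.array([uv[0]-K[0,2],uv[1]-K[1,2]])/K[0,0]; th=np.linalg.norm(x); d=np.r_[x/th*np.sin(th),np.cos(th)]
    E=f["extrinsics"]; return E[:3,3],E[:3,:3]@d
def wplane(f,uv,z):
    o,d=wray(f,uv); return o+d*(z-o[2])/d[2]
def wproj(f,p):
    E=f["extrinsics"]; c=E[:3,:3].T@(np.asarray(p)-E[:3,3]); n=np.linalg.norm(c[:2]); K=f["intrinsics"]; return K[:2,2]+c[:2]/n*np.arctan2(n,c[2])*K[0,0]
E
python3 - <<'E'
from h import *
s,f=wrist("w1"); print(s["clock"],s["ee_pos"].round(4),s["joint_pos"].round(3))
hsv=cv2.cvtColor(f["img"],cv2.COLOR_BGR2HSV); m=cv2.inRange(hsv,(0,150,80),(8,255,255))
c=max(cv2.findContours(m,0,2)[0],key=cv2.contourArea); M=np.zeros_like(m); cv2.drawContours(M,[c],-1,255,-1); ys,xs=np.nonzero(M)
P=np.array([wplane(f,(x,y),.012)[:2] for x,y in zip(xs,ys)]); o=P.mean(0); v=np.linalg.svd(P-o,full_matrices=False)[2][0]; v*=np.sign(v[1])
a=(P-o)@v; n=(P-o)@[-v[1],v[0]]; mid=o+v*(a.max()+a.min())/2; yaw=np.degrees(np.arctan2(v[1],v[0]))
print("len",np.ptp(a),"wid",np.ptp(n),"mid",mid,"yaw",yaw,"center",mid+.005*v,"ring",mid-.054*v)
b=mid+.005*v; go((*b,.004),Rdown(yaw))
E
```

```text
1.4833 [ 0.5208 -0.1097  0.1173] [-0.428  0.447  1.623  0.     1.075 -0.827]
len 0.07707885314042656 wid 0.01326266103725076 mid [ 0.52111722 -0.11228356] yaw 113.26643557836648 center [ 0.51914218 -0.10769017] ring [ 0.54244762 -0.16189217]
row [0.004, 0.0008, 0.1524] [-0.0007, -0.0006, -0.0043] rows needed 2.7
```

View pics/w1.png

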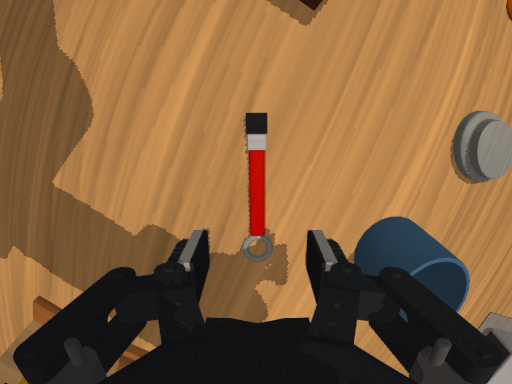

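The wrist view shows the brush centred between the fingers, with its ring at (257,247) and bristles at (257,123). The handle measures 77 × 13 mm, close to the given size, and both views agree to 2 mm. I'll descend and grip.

Request:
{"fn": "jog_arm", "kwargs": {"steps": [[[60,0.004,0.001,0.08,0,0,-0.004],[60,0.004,0.001,0.13,0,0,-0.004],[60,0.004,0.001,0.151,0,0,-0.004],[60,0.004,0.001,0.151,0,0,-0.004],[0,0.004,0.001,0.151,0,0,-0.004],[0,0.004,0.001,0.151,0,0,-0.004],[0,0.004,0.001,0.151,0,0,-0.004],[0,0.004,0.001,0.151,0,0,-0.004]]]}}

```text
clock: 2.2
ee_pos: [0.5208, -0.1092, 0.0086]
orientation: [1.728, 2.618, 0.001]
contact_force: [-2.6, -1.2, 8.6]
grip_width: 0.0112
finger_force: 58.6
```

The grip width of 11 mm is less than the 14 mm handle, and there is some push from the table. I'll lift and look.

Request:
{"fn": "jog_arm", "kwargs": {"steps": [[[0,0,0,-0.02,0,0,0],[0,0,0,-0.04,0,0,0],[0,0,0,-0.08,0,0,0],[0,0,0,-0.12,0,0,0],[0,0,0,-0.12,0,0,0]]]}}

```text
clock: 2.62
ee_pos: [0.5224, -0.1095, 0.1029]
orientation: [1.724, 2.612, 0.003]
contact_force: [0.3, 0.2, 0.3]
grip_width: 0.0111
finger_force: 58.7
```

Run:
```python
from h import *
s,f=wrist("w2"); print(s["clock"],s["ee_pos"].round(4),s["joint_pos"].round(3),s["grip_width"],s["finger_force"],s["contact_force"])
```

```text
2.6167 [ 0.5224 -0.1095  0.1029] [-0.426  0.462  1.643  0.     1.025 -0.83 ] 0.011122922302067548 58.67509424686432 [0.31020594 0.17056626 0.28663854]
```

View pics/w2.png

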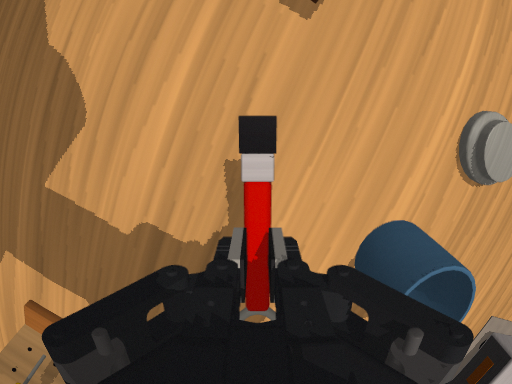

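The brush is held straight: ferrule at (257,168), bristle end at (257,116), ring hidden behind the hand near (257,315). From its pixel width, its middle sits about at the TCP. Next I'll take it over the hook tip.

Run:
```python
from h import *
from workcell import r
s=r.state(); print(s["clock"],s["ee_pos"],s["qvel"].round(3)); go((.53,-.2,.25),Rdown(100),s);go((.535,-.2785,.25),Rdown(90),s)
```

```text
2.6667 [ 0.5213837  -0.10909199  0.10015436] [ 0.001  0.059  0.057  0.    -0.029  0.   ]
row [-0.1172, -0.036, -0.1993] [0.0031, 0.0028, 0.1148] rows needed 4.2
row [-0.2161, -0.071, -0.1989] [0.0034, 0.0025, 0.202] rows needed 5.4
```

Request:
{"fn": "jog_arm", "kwargs": {"steps": [[[0,-0.05,-0.015,-0.1,0,0,0.05],[0,-0.117,-0.036,-0.205,0.003,0.003,0.115],[0,-0.117,-0.036,-0.205,0.003,0.003,0.115],[0,-0.216,-0.071,-0.205,0.003,0.003,0.202],[0,-0.216,-0.071,-0.205,0.003,0.003,0.202],[0,-0.216,-0.071,-0.205,0.003,0.003,0.202],[0,-0.216,-0.071,-0.205,0.003,0.003,0.202],[0,-0.216,-0.071,-0.205,0.003,0.003,0.202]]]}}

```text
clock: 3.33
ee_pos: [0.534, -0.2795, 0.2497]
orientation: [-2.218, -2.214, 0.002]
contact_force: [0.2, 0.8, -0.8]
grip_width: 0.0111
finger_force: 58.8
```

Run:
```python
from h import *
from workcell import r,grab_frame
import time
for n in ("top","scene"):
    f=grab_frame(n); np.savez(f"pics/{n}1.npz",**f)
t,s=load("top1"),load("scene1")
st=r.state(); print(st["clock"],st["ee_pos"].round(4),R.from_rotvec(st["orientation"]).as_matrix().round(3).tolist(),st["grip_width"])
c=np.zeros((600,800,3),np.uint8)
c[:,:400]=cv2.resize(t["img"][145:220,345:395],(400,600),interpolation=cv2.INTER_CUBIC)
c[:,400:]=cv2.resize(s["img"][150:225,95:145],(400,600),interpolation=cv2.INTER_CUBIC)
cv2.imwrite("pics/c3.png",c)
p=st["ee_pos"]+[0,-.059,-.003]; print("pred ring px",proj(t,p),proj(s,p))
```

```text
3.4333 [ 0.5341 -0.2774  0.2491] [[-0.0, 1.0, -0.008], [1.0, 0.0, 0.006], [0.006, -0.008, -1.0]] 0.011151141734340243
pred ring px [370.38711168 173.60690373] [125.59751817 169.47401546]
```

View pics/c3.png

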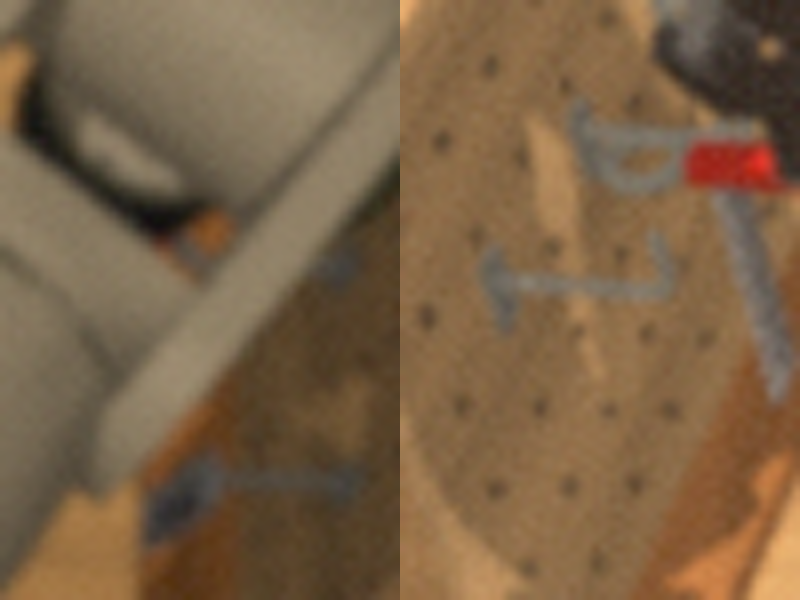

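The scene crop shows the ring centred at px (124.6,169.9), 1 px from the prediction of (125.6,169.5), so the brush pose in the hand is right. The tip of the empty hook is at px (126.4,179.2), free below and in front.

Run:
```python
from h import *
from workcell import r
t,s=load("top1"),load("scene1")
print("tip scene",plane(s,(126.4,179.2),.2165),"older",plane(s,(127.6,179.6),.2165),"tri",tri(t,(368.2,176.4),s,(126.6,179.0)))
z=.2461; print("ring scene",plane(s,(124.6,169.9),z))
st=r.state(); print(st["ee_pos"]); print("jac px/mm", [(proj(s,np.array([.534,-.338,.2165])+d)-proj(s,[.534,-.338,.2165])).round(2).tolist() for d in np.eye(3)*.005])
go((.5345,-.2785,.212),Rdown(90));go((.5345,-.2785,.207),Rdown(90))
```

```text
tip scene [ 0.53841799 -0.33983792  0.2165    ] older [ 0.53966909 -0.33620874  0.2165    ] tri (array([ 0.53405881, -0.33956937,  0.21317858]), np.float64(0.003719905215990019))
ring scene [ 0.53599366 -0.33832597  0.2461    ]
[ 0.53407486 -0.27737773  0.24907276]
jac px/mm [[-0.63, 1.26], [1.87, 0.12], [-0.44, -1.45]]
row [-0.0018, 0.001, 0.0494] [-0.0039, -0.0028, 0.0002] rows needed 0.9
row [-0.0018, 0.001, 0.0561] [-0.0039, -0.0028, 0.0002] rows needed 1.0
```

Request:
{"fn": "jog_arm", "kwargs": {"steps": [[[0,-0.0015,0.001,0.01,-0.004,-0.003,0],[0,-0.0015,0.001,0.02,-0.004,-0.003,0],[0,-0.0015,0.001,0.03,-0.004,-0.003,0],[0,-0.0015,0.001,0.04,-0.004,-0.003,0],[0,-0.0015,0.001,0.05,-0.004,-0.003,0],[0,-0.0015,0.001,0.06,-0.004,-0.003,0],[0,-0.0015,0.001,0.06,-0.004,-0.003,0],[0,-0.0015,0.001,0.06,-0.004,-0.003,0]]]}}

```text
clock: 4.1
ee_pos: [0.5347, -0.279, 0.2042]
orientation: [2.221, 2.221, -0.001]
contact_force: [-0.6, 0.2, 0.4]
grip_width: 0.0113
finger_force: 58.8
```

Run:
```python
from h import *
from workcell import r,grab_frame
f=grab_frame("scene"); np.savez("pics/scene2.npz",**f); s=load("scene2")
st=r.state(); print(st["clock"],st["ee_pos"].round(4),st["contact_force"],st["grip_width"])
c=cv2.resize(s["img"][150:225,95:145],(400,600),interpolation=cv2.INTER_CUBIC)
cv2.imwrite("pics/c4.png",c)
```

```text
4.15 [ 0.5348 -0.2791  0.2047] [-0.06072153 -0.08950973 -0.36231168] 0.010957836392843503
```

View pics/c4.png

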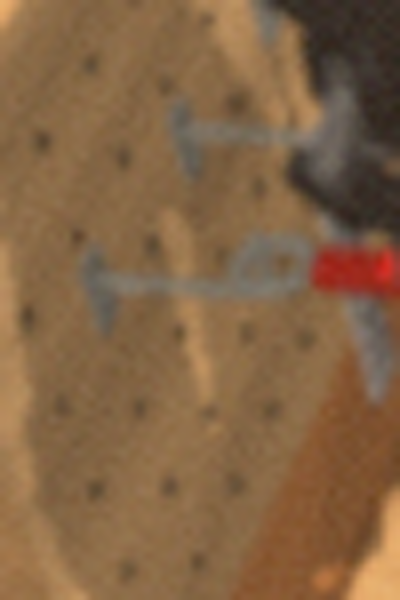

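The ring (265,262 in the crop) encircles the hook's upturned end just above the level wire, with no contact force. Letting go.

Request:
{"fn": "jog_arm", "kwargs": {"steps": [[[70,0,0,0,0,0,0],[70,0,0,0,0,0,0],[70,0,0,0,0,0,0],[70,0,0,0,0,0,0],[70,0,0,0,0,0,0],[70,0,0,0,0,0,0],[70,0,0,0,0,0,0],[70,0,0,0,0,0,0]]]}}

```text
clock: 4.82
ee_pos: [0.5348, -0.2791, 0.2046]
orientation: [2.22, 2.22, -0.0]
contact_force: [0.0, -0.2, -0.5]
grip_width: 0.0597
finger_force: 0.0
```

```bash
cat >> h.py <<'E'
def redhandle(f):
    m=cv2.inRange(cv2.cvtColor(f["img"],cv2.COLOR_BGR2HSV),(0,140,80),(8,255,255)); m[:, :80]=0; m[:,180:]=0; m[:150]=0; m[280:]=0
    ys,xs=np.nonzero(m); print("red",len(xs),xs.min(),xs.max(),ys.min(),ys.max(),"mean",xs.mean().round(1),ys.mean().round(1))
E
python3 - <<'E'
from h import *
from workcell import r,grab_frame
f=grab_frame("scene"); redhandle(f); print(r.state()["clock"],r.state()["grip_width"])
b=np.array([.536,-.340,.19]); print("expected handle ends if hanging at wire end:",[proj(f,b+[0,0,-.0065-d]).round(1).tolist() for d in (.014,.054,.094)])
E
```

```text
red 111 110 121 190 211 mean 115.4 200.7
4.8667 0.059647648786819864
expected handle ends if hanging at wire end: [[130.7, 191.7], [133.9, 202.1], [137.0, 212.0]]
```

The handle is hanging and swinging. I'll back away and let it settle.

Request:
{"fn": "jog_arm", "kwargs": {"steps": [[[70,0.04,0,-0.02,0,0,0],[70,0.08,0,-0.06,0,0,0],[70,0.15,0,-0.1,0,0,0],[70,0.2,0,-0.1,0,0,0],[70,0.2,0,-0.1,0,0,0],[70,0.2,0,-0.1,0,0,0],[70,0.2,0,-0.1,0,0,0],[70,0.2,0,-0.1,0,0,0]]]}}

```text
clock: 5.53
ee_pos: [0.5346, -0.13, 0.2787]
orientation: [2.222, 2.22, -0.001]
contact_force: [0.1, 0.5, 0.2]
grip_width: 0.0598
finger_force: 0.0
```

Run:
```python
from h import *
from workcell import r,grab_frame
for _ in range(8): f=grab_frame("scene"); redhandle(f)
np.savez("pics/scene3.npz",**f)
print(r.state()["clock"],r.state()["ee_pos"])
for y in (-.340,-.36,-.38,-.395): print(y,[proj(f,np.array([.536,y,.1835-d])).round(1).tolist() for d in (.014,.054,.094)])
```

```text
red 113 110 120 189 212 mean 114.9 200.9
red 114 110 120 189 212 mean 115.0 200.9
red 112 110 120 189 212 mean 115.0 200.7
red 112 110 120 189 212 mean 115.1 200.9
red 112 110 120 189 212 mean 115.1 200.8
red 113 110 120 189 212 mean 115.0 200.8
red 114 110 120 189 212 mean 115.0 200.8
red 112 110 120 189 212 mean 115.0 201.0
5.9333 [ 0.53466313 -0.1293239   0.27926299]
-0.34 [[130.7, 191.7], [133.9, 202.1], [137.0, 212.0]]
-0.36 [[123.5, 191.2], [126.9, 201.7], [130.1, 211.6]]
-0.38 [[116.3, 190.8], [119.9, 201.2], [123.3, 211.1]]
-0.395 [[110.9, 190.4], [114.6, 200.9], [118.2, 210.8]]
```

The brush hangs still on the empty hook. Its handle at (115,200.9) matches a hang at y ≈ -0.393, about 7 mm out from the board, bristles down. Next the arm goes to the headshell.

Run:
```python
from h import *
from workcell import r
s=r.state(); print(s["joint_pos"].round(4),s["ee_pos"])
go((.52,.02,.26),Rdown(38),s);go((.496,.168,.23),Rdown(-12.9),s)
```

```text
[-4.5000e-01  3.3950e-01  1.3366e+00 -8.0000e-04  1.4642e+00 -4.4940e-01] [ 0.53466313 -0.1293239   0.27926299]
row [0.1991, -0.0197, 0.0254] [0.0006, 0.0004, 0.4535] rows needed 7.3
row [0.3965, -0.0518, 0.0651] [0.0008, 0.0001, 0.8977] rows needed 14.4
```

Request:
{"fn": "jog_arm", "kwargs": {"steps": [[[60,0.05,-0.005,0.0,0,0,0.06],[60,0.1,-0.01,0.0,0,0,0.12],[60,0.15,-0.015,0.0,0,0,0.18],[60,0.2,-0.02,0.025,0,0,0.24],[60,0.25,-0.025,0.03,0,0,0.3],[60,0.3,-0.03,0.03,0,0,0.36],[60,0.35,-0.04,0.03,0,0,0.42],[60,0.396,-0.052,0.03,0,0,0.48]]]}}

```text
clock: 6.6
ee_pos: [0.4965, 0.1654, 0.2564]
orientation: [2.978, 0.995, 0.001]
contact_force: [-0.2, -0.6, -0.6]
grip_width: 0.0511
finger_force: 0.0
```

Run:
```python
from h import *
from workcell import r
s=r.state(); print(s["joint_pos"].round(4),s["ee_pos"]); go((.495,.168,.23),Rdown(-12.9),s)
```

```text
[ 0.0982  0.2917  1.4604 -0.0015  1.3887  1.0242] [0.4965467  0.16542366 0.25635278]
row [0.0004, -0.004, 0.0351] [0.0008, -0.0003, 0.4351] rows needed 7.0
```

Request:
{"fn": "jog_arm", "kwargs": {"steps": [[[60,0,-0.004,0.035,0,0,0.435],[60,0,-0.004,0.035,0,0,0.435],[60,0,-0.004,0.035,0,0,0.435],[60,0,-0.004,0.035,0,0,0.435],[60,0,-0.004,0.035,0,0,0.435],[60,0,-0.004,0.035,0,0,0.435],[60,0,-0.004,0.035,0,0,0.435],[60,0,-0.004,0.035,0,0,0.435]]]}}

```text
clock: 7.27
ee_pos: [0.4952, 0.1661, 0.2302]
orientation: [3.121, -0.35, 0.002]
contact_force: [-0.2, 0.6, 1.0]
grip_width: 0.051
finger_force: 0.0
```

Run:
```python
from h import *
s,f=wrist("w3"); print(s["clock"],s["ee_pos"].round(4),s["joint_pos"].round(4))
u=wproj(f,[.497,.168,.071]).round(1); print("pred px center",u)
x,y=int(u[0]),int(u[1]); x0=max(0,min(512-320,x-160)); y0=max(0,min(384-240,y-120))
cv2.imwrite("pics/c5.png",cv2.resize(f["img"][y0:y0+240,x0:x0+320],(800,600),interpolation=cv2.INTER_CUBIC)); print(x0,y0)
```

```text
7.2667 [0.4952 0.1661 0.2302] [ 9.9700e-02  3.0750e-01  1.5079e+00 -1.5000e-03  1.3253e+00  1.8944e+00]
pred px center [255.3 174.6]
95 54
```

View pics/c5.png

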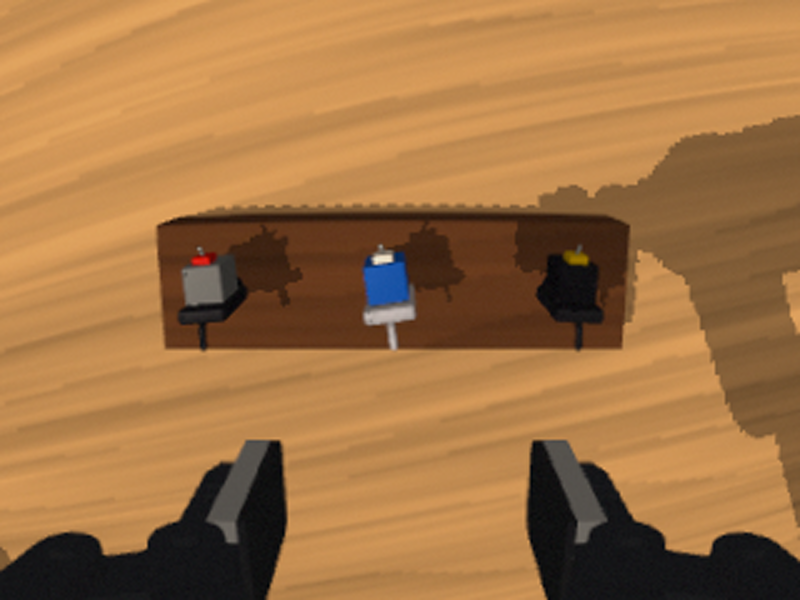

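The wrist view shows the blue headshell in the middle socket: plate nose strip at crop (363–415, 291–325), blue cartridge above it, white stylus at (382,257), and finger lift at (392,335). It's yawed about 10° relative to the stand. The black headshells are at (207,290) and (575,290).

Run:
```python
from h import *
from workcell import r
f=load("w3"); c=lambda x,y:(x/2.5+95-.3,y/2.5+54-.3)
P=lambda x,y,z:wplane(f,c(x,y),z)[:2]
yaw=lambda a,b:np.degrees(np.arctan2(*(b-a)[::-1]))
wl,wr=P(366,325,.094),P(415,316,.094); print("plate rear edge",wl,wr,np.linalg.norm(wl-wr),"head x yaw",yaw(wl,wr)+90)
bl,br=P(370,306,.086),P(410,297,.086); tl,tr=P(365,265,.086),P(403,255,.086)
print("cart",np.linalg.norm(bl-br),np.linalg.norm(tl-tr),"yaws",yaw(bl,br)+90,yaw(tl,tr)+90, yaw(bl,tl),yaw(br,tr), np.linalg.norm(bl-tl),np.linalg.norm(br-tr))
m=cv2.inRange(cv2.cvtColor(f["img"],cv2.COLOR_BGR2HSV),(105,120,60),(130,255,255)); k=max(cv2.findContours(m,0,2)[0],key=cv2.contourArea); rr=cv2.minAreaRect(k); print("blue rect",rr)
a=np.radians(np.mean([yaw(wl,wr)+90,yaw(bl,br)+90,yaw(tl,tr)+90])); h=np.array([np.cos(a),np.sin(a)])
print("yaw",np.degrees(a),"center est plate",(wl+wr)/2+.004*h,"cart",(bl+br)/2-.002*h,(tl+tr)/2-.018*h)
# stand top outline
S=[P(*q,.04) for q in[(158,227),(629,227),(622,348),(165,348)]]; print("stand",np.mean(S,0),yaw(S[3],S[2])+90)
```

```text
plate rear edge [0.49625473 0.18214949] [0.49554848 0.16291591] 0.019246538195036897 head x yaw -2.1029301241936906
cart 0.016193126617707526 0.015329236259681557 yaws 0.13795028947244248 2.0280442808126367 -6.616540633062421 -3.4859597524992747 0.016524710241418956 0.01694950248846994
blue rect ((249.04623413085938, 165.30056762695312), (19.159208297729492, 16.878347396850586), 81.25383758544922)
yaw 0.021021482030462835 center est plate [0.4999016  0.17253417] cart [0.4995452  0.17158104] [0.50021159 0.17010785]
stand [0.49827114 0.17226476] -12.786149641916069
```

The headshell centre is at about (0.4998, 0.1716) with yaw about -2.5°. Plate 19 mm and cartridge 16 mm both fit the given sizes, and it stands at the stand's middle. Descending around the plate edges.

Run:
```python
from h import *
from workcell import r
s=r.state(); print(s["ee_pos"],s["qvel"].round(3)); go((.4978,.1716,.056),Rdown(-2.5),s)
```

```text
[0.49520072 0.16605259 0.23021683] [-0.     0.001  0.    -0.002  0.001 -0.065]
row [0.0015, -0.0082, 0.2323] [0.0006, -0.0006, -0.0867] rows needed 4.2
```

Request:
{"fn": "jog_arm", "kwargs": {"steps": [[[60,0.0015,-0.0082,0.05,0,0,-0.087],[60,0.0015,-0.0082,0.08,0,0,-0.087],[60,0.0015,-0.0082,0.1,0,0,-0.087],[60,0.0015,-0.0082,0.13,0,0,-0.087],[60,0.0015,-0.0082,0.16,0,0,-0.087],[60,0.0015,-0.0082,0.19,0,0,-0.087],[60,0.0015,-0.0082,0.22,0,0,-0.087],[60,0.0015,-0.0082,0.232,0,0,-0.087]]]}}

```text
clock: 7.98
ee_pos: [0.4965, 0.1714, 0.0536]
orientation: [3.139, -0.065, -0.005]
contact_force: [-0.7, 0.5, 0.7]
grip_width: 0.0512
finger_force: 0.0
```

Run:
```python
from h import *
s,f=wrist("w4"); print(s["clock"],s["ee_pos"].round(4),s["contact_force"].round(1),"yaw",np.degrees(np.arctan2(*R.from_rotvec(s["orientation"]).as_matrix()[[1,0],0])))
m=cv2.inRange(cv2.cvtColor(f["img"],cv2.COLOR_BGR2HSV),(105,120,60),(130,255,255)); k=max(cv2.findContours(m,0,2)[0],key=cv2.contourArea); print("blue",cv2.boundingRect(k),cv2.minAreaRect(k))
print("expected center px at z .086:",wproj(f,[.5098,.1716,.086]), "principal",f["intrinsics"][0,2])
row=f["img"][230:300:10,:,:].mean(2).astype(int)
```

```text
7.9833 [0.4965 0.1714 0.0536] [-0.7  0.5  0.7] yaw -2.377253348808913
blue (238, 211, 40, 56) ((257.5, 238.5), (55.0, 39.0), 90.0)
expected center px at z .086: [256.8285003  249.46025106] principal 257.1455533776624
```

View pics/w4.png

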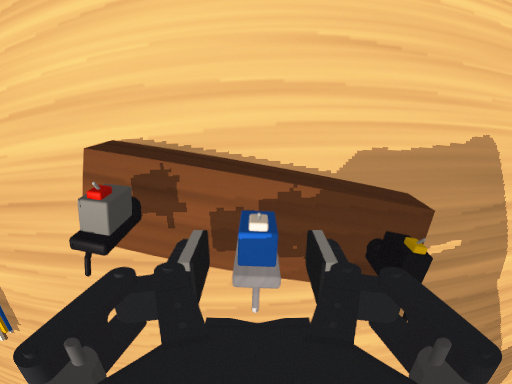

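The headshell sits centred and square between the pads (plate at (257,275), stylus at (258,222) well ahead of them), and there is no contact force. Closing now, then a short lift.

Request:
{"fn": "jog_arm", "kwargs": {"steps": [[[0,0,0,0,0,0,0],[0,0,0,0,0,0,0],[0,0,0,0,0,0,0],[0,0,0,0,0,0,0],[0,0,0,-0.02,0,0,0],[0,0,0,-0.04,0,0,0],[0,0,0,-0.07,0,0,0],[0,0,0,-0.1,0,0,0]]]}}

```text
clock: 8.7
ee_pos: [0.4975, 0.1718, 0.1325]
orientation: [3.14, -0.07, 0.001]
contact_force: [-0.2, -0.6, -0.4]
grip_width: 0.0189
finger_force: 59.1
```

Request:
{"fn": "jog_arm", "kwargs": {"steps": [[[0,0,0,-0.1,0,0,0],[0,0,0,-0.2,0,0,0],[0,0,0,-0.28,0,0,0],[0,0,0,-0.36,0,0,0],[0,0,0,-0.4,0,0,0],[0,0,0,-0.4,0,0,0],[0,0,0,-0.4,0,0,0],[0,0,0,-0.4,0,0,0]]]}}

```text
clock: 9.37
ee_pos: [0.4972, 0.1722, 0.4388]
orientation: [-3.141, 0.07, -0.02]
contact_force: [-0.2, 0.8, 0.7]
grip_width: 0.0183
finger_force: 59.2
```

Run:
```python
from h import *
s,f=wrist("w5"); print(s["clock"],s["ee_pos"].round(4),s["joint_pos"].round(4),s["grip_width"],s["finger_force"])
m=cv2.inRange(cv2.cvtColor(f["img"],cv2.COLOR_BGR2HSV),(105,120,60),(130,255,255)); k=max(cv2.findContours(m,0,2)[0],key=cv2.contourArea); print("blue",cv2.boundingRect(k))
# kinematic fit from still poses: rp=a+L1 sin j2+L2 sin(j23+ph), z=d+L1 cos j2+L2 cos(j23+ph)
from scipy.optimize import least_squares
D=[(.3135,1.4985,.1999,-.4851,.2307),(.447,1.623,.5208,-.1097,.1173),(.3395,1.3366,.5347,-.1293,.2793),(.3075,1.5079,.4952,.1661,.2302),(*s["joint_pos"][1:3],*s["ee_pos"])]
D=np.array(D); rp=np.sqrt(D[:,2]**2+D[:,3]**2-.1163**2)
g=lambda q:np.r_[q[0]+q[1]*np.sin(D[:,0])+q[2]*np.sin(D[:,0]+D[:,1]+q[4])-rp,q[3]+q[1]*np.cos(D[:,0])+q[2]*np.cos(D[:,0]+D[:,1]+q[4])-D[:,4]]
q=least_squares(g,[0,.45,.45,0,0]); print(q.x.round(3),np.abs(q.fun).max())
```

```text
9.3667 [0.4972 0.1722 0.4388] [ 1.1120e-01  2.6940e-01  1.0282e+00 -1.5000e-03  1.8316e+00  1.7263e+00] 0.018349248629049023 59.18153676906513
blue (239, 212, 40, 54)
[-0.001  0.446  0.4   -0.054  0.114] 0.0005478612818716755
```

The headshell is out and firmly held (width 18 mm, 59 N, blue patch unchanged in the hand). I'll tip it by pivoting about the wrist, so the tool swings forward and up and the stylus side turns up.

```bash
cat >> h.py <<'E'
def tip(th0,th1,n,L,yaw0,yaw1):
    from workcell import r
    s=r.state(); a=np.radians(6.4); u=np.array([np.cos(a),np.sin(a),0])
    for t,y in zip(np.linspace(th0,th1,n+1)[1:],np.linspace(yaw0,yaw1,n+1)[1:]):
        Rt=Rdown(y)*R.from_euler("y",t,degrees=True); w=np.radians(t); w0=np.radians(th0)
        go(s["ee_pos"]+L*(u*(np.sin(w)-np.sin(w0))+np.array([0,0,np.cos(w0)-np.cos(w)])),Rt,s)
E
python3 - <<'E'
from h import *
tip(0,48,4,.28,-2.5,3)
E
```

```text
row [0.0768, -0.0121, -0.0073] [0.0012, 0.0993, -0.0125] rows needed 1.6
row [0.1503, -0.0237, -0.0307] [0.0051, 0.204, -0.0242] rows needed 3.3
row [0.2175, -0.0342, -0.069] [0.0115, 0.3086, -0.0353] rows needed 5.0
row [0.2754, -0.0433, -0.1206] [0.0204, 0.4132, -0.0456] rows needed 6.7
```

Request:
{"fn": "jog_arm", "kwargs": {"steps": [[[0,0.04,-0.006,-0.003,0,0.05,-0.006],[0,0.077,-0.012,-0.007,0.001,0.1,-0.0125],[0,0.114,-0.018,-0.019,0.003,0.152,-0.018],[0,0.15,-0.024,-0.031,0.005,0.204,-0.024],[0,0.185,-0.03,-0.05,0.008,0.256,-0.03],[0,0.2175,-0.034,-0.07,0.0115,0.3086,-0.035],[0,0.275,-0.043,-0.12,0.02,0.413,-0.0456],[0,0.275,-0.043,-0.12,0.02,0.413,-0.0456]]]}}

```text
clock: 10.08
ee_pos: [0.7067, 0.1952, 0.523]
orientation: [-2.853, -0.076, -1.266]
contact_force: [0.3, -1.4, 0.5]
grip_width: 0.0189
finger_force: 59.2
```

Run:
```python
from h import *
from workcell import r
s=r.state(); M=R.from_rotvec(s["orientation"]).as_matrix(); print(s["clock"],s["ee_pos"].round(4),s["joint_pos"].round(3),s["grip_width"],"tilt",np.degrees(np.arccos(-M[2,2])),"tool x up angle",np.degrees(np.arccos(M[2,0])))
tip(48,86,3,.28,3,6)
```

```text
10.0833 [0.7067 0.1952 0.523 ] [ 0.131  0.339  0.934 -0.069  1.036  1.658] 0.018909298288766477 tilt 47.83995891841275 tool x up angle 42.160224435521776
row [0.0818, -0.0027, -0.0094] [0.0077, 0.1119, -0.0044] rows needed 1.8
row [0.1596, -0.0045, -0.0365] [0.0158, 0.2225, -0.0079] rows needed 3.6
row [0.2295, -0.0052, -0.0799] [0.025, 0.333, -0.0096] rows needed 5.3
```

Request:
{"fn": "jog_arm", "kwargs": {"steps": [[[0,0.04,-0.0015,-0.004,0.004,0.056,-0.002],[0,0.08,-0.0025,-0.009,0.0075,0.11,-0.0045],[0,0.12,-0.0035,-0.022,0.012,0.167,-0.006],[0,0.159,-0.0045,-0.036,0.016,0.222,-0.008],[0,0.195,-0.005,-0.058,0.02,0.278,-0.009],[0,0.229,-0.005,-0.08,0.025,0.333,-0.01],[0,0.229,-0.005,-0.08,0.025,0.333,-0.01],[0,0.229,-0.005,-0.08,0.025,0.333,-0.01]]]}}

```text
clock: 10.75
ee_pos: [0.7765, 0.2028, 0.6867]
orientation: [-2.257, -0.118, -2.08]
contact_force: [-1.0, 0.5, -1.1]
grip_width: 0.0189
finger_force: 59.2
```

Request:
{"fn": "jog_arm", "kwargs": {"steps": [[[0,0,0,0,0,0,0],[0,0,0,0,0,0,0],[0,0,0,0,0,0,0],[0,0,0,0,0,0,0],[0,0,0,0,0,0,0],[0,0,0,0,0,0,0]]]}}

```text
clock: 11.25
ee_pos: [0.7765, 0.2029, 0.6883]
orientation: [-2.252, -0.118, -2.084]
contact_force: [0.0, 0.5, -0.6]
grip_width: 0.0189
finger_force: 59.2
```

Run:
```python
from h import *
from workcell import grab_frame
s,f=wrist("w6"); M=R.from_rotvec(s["orientation"]).as_matrix(); print(s["clock"],s["ee_pos"].round(4),s["joint_pos"].round(3),s["qvel"].round(3),s["grip_width"],s["finger_force"],"tool x up angle",np.degrees(np.arccos(M[2,0])))
m=cv2.inRange(cv2.cvtColor(f["img"],cv2.COLOR_BGR2HSV),(105,120,60),(130,255,255)); 
for k in cv2.findContours(m,0,2)[0]:
    if cv2.contourArea(k)>200: print("blue",cv2.boundingRect(k))
redhandle(grab_frame("scene"))
```

```text
11.25 [0.7765 0.2029 0.6883] [ 0.113  0.354  0.879 -0.021  0.416  1.591] [ 0.001  0.001 -0.     0.    -0.002  0.   ] 0.01890983104403087 59.21056732076977 tool x up angle 4.445637395457882
blue (240, 212, 39, 54)
red 112 110 120 189 211 mean 115.0 200.8
```

The headshell is level within 5°, held still at about 0.69 m and unmoved in the hand. The brush still hangs in the same place. Handing in.

```bash
python3 -c "
from workcell import r
print(r.finish_job())"
```

```text
the job is handed in; nothing more can be done
None
```

I handed the job in at 11.3 s: the brush hangs by its ring on the empty hook, bristles down, about 7 mm out from the board (limit 4 mm), and the aluminium headshell is held still about 0.69 m up, stylus side up within about 5°; the judge's verdict was not shown.

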